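Press the flour canister's lid shut

ROBOT

A 6-joint arm with a two-finger parallel gripper is mounted at the origin on the work surface. World frame = base frame: x ahead of the robot, y to its left, z up, the work surface at z = 0. Lengths are in mm, angles in rad, forces in N, time in s.
With the tool pointing down it reaches from about 275 to 750 mm from the base axis. Payload 10.2 kg.
Tool frame: the origin (TCP) lies midway between the tips of the shut fingers; the grasp point (between the pads) lies 19 mm behind it; z points along the fingers, y is the direction in which the jaws open and shut (so a half turn about z gives the same grasp; the last joint's range is limited). The gripper opens to 85 mm and grips with 20 to 120 N. Pads are 22 mm wide; open, the fingers measure 114 mm over their backs; the gripper's body (76 mm by 85 mm) begins 54 mm behind the grasp point. The pads swing forward as they close: fully open they stand 13 mm farther back than shut.
Start: joints at [-0.223, 0.313, 1.498, -0, 1.331, -0.223], TCP at [525.006, -0.013, 231.294] pointing down, gripper open.
Joint ranges: [-2.94, 2.94], [-0.97, 2.17], [0.19, 2.56], [-1.23, 4.37], [0.02, 3.11], [-2.88, 2.88]. Speed limits (rad/s): [2.39, 2.39, 3.01, 3.14, 3.14, 3.14].

INTERFACE

Orientations are given as a unit quaternion [w, x, y, z].
In Python, from rig import sense, capture, finish_job, search_frame, trace gives the robot as it stands.
- The arm moves only by the tool arm_command, never from a script. Its argument "steps" is one flat list of numbers, 5 for each row, row after row: the shift along the world's x, y, z in units of 50 mm (1.0 is 50 mm), then the turn about the world's z in units of 5 degrees (1.0 is 5 degrees), then the opening in per cent of the stroke, from 0 (shut) to 100 (fully open). In form: [dx, dy, dz, twist, fingers, dx, dy, dz, twist, fingers, ...]. A call has 1 to 5 rows; each row shifts and turns the commanded pose from where the row before left it; what a row does not reach is not made up. A row lasts 1/8 s, in which the tool goes at most 62.5 mm and 10.7 degrees, less where a joint would pass 70% of its speed; a pose out of reach is approached as far as the arm can. A call is refused whole if a number of a shift passes 1 or a number of a turn 1, either way. A call with a gripper value outside its range is refused whole. The fingers move at their own pace and stop on an object; "grip_force" is the grip in N (left out, the last holds). Time passes only in rows, so rows that do not move let the fingers close. It gives the time, the measured TCP pose, the force and the opening at its end, in the units of the state.
- sense(): the state, without advancing time (a new reading comes with each control period).
- capture(name): name is "scene" or "side" or "wrist"; returns a dict with "frame" (400x640x3 uint8, blue, green, red), "fov_y" (degrees; the focal length in pixels is half the picture's height over the tangent of half this angle, whatever the lens; pixels are square), "cx", "cy" (the principal point, pixels), "extrinsics" (4x4, takes a point from world to camera coordinates). Camera axes: x right, y down, z forward; pixel columns grow to the right and rows downward; lengths in mm; the calibration is good to about 2 mm. A picture is of the moment at which its call begins. There is no depth.
- finish_job(): hands the job in, once; it reports no verdict.
Trained networks look in a picture, given as the dict that the camera call returned (one of the last four; its "shot" number tells which), for a name from the list of things; names that differ only in an ending like _2 or _b are one class to them, and where a whole thing is asked for, a point or a joint stands for the part that bears it (a point fixed in the world has none). Each returns a list of dicts, best first, with "score" (0 to 1); they miss things now and then, are a little off and sometimes report something else, mostly with a low value. They report only what shows in the picture. A call takes as long as a camera call. They do not tell look-alikes from the thing itself.
- search_frame(picture, target): "point" ([x, y, z] in mm, in world coordinates, good to about 4 mm: the middle of the surface that is visible of it).
- trace(picture, target): "mask" (400x640 bool, what is visible of it).
The state is a dict: "time_s": time; "joints": joint angles; "dq": joint speeds; "tau": joint torques, N m; "eef_pos": TCP position; "ee_rot": TCP orientation; "force": force on the tool from outside, world axes, zero at the start; "wrist_torque": the same for the moment, N m; "grip_width": opening from 0.0 (shut) to 1.0 (fully open).
Only numpy, scipy, OpenCV 4.12 (cv2) and the standard library are available. Lean on these libraries where they do the work, as an engineer would, in place of code of your own. Each camera call takes 0.05 s, during which the arm holds its last target. There are 200 camera calls.

TASK

The clip-on lid of the round green canister is only resting in place: all four sections of its rim stand up. Press each section down with the fingertips until it is fully home, so that the lid is shut all the way round. Leave the canister standing where it is, do not lift or tip it, and do not disturb the chapati board, rolling pin, saucer or spatula.

Things in the scene. Friction and masses are not known exactly. Their poses are not given: they have to be found in the camera images.
- canister: Loose round green plastic canister full of flour, 150 mm diameter, about 0.9 kg, with a white clip-on lid. Origin at the centre of its underside, z up. The lid's middle panel (radius 50 mm) is fixed, its top 122 mm above the origin. Around it the rim is split into four separate arc-shaped sections, centred on the canister's +x, +y, -x and -y, each 70 degrees long, from radius 54 to 78 mm.
- section_1 (a joint): How far rim section 1 (on the canister's +x axis) has been pressed down, in m: 0 = standing fully open, 0.010 = clicked fully shut. It starts between 0 and 0.003. It moves straight down against a tight snap fit of about 6 N, stays wherever it is left, and is shut only at the very end of its travel, against a firm stop.
- section_1_pad (a point): Centre of the top of the round thumb pad (20 mm across, 2 mm proud) in the middle of rim section 1, 65 mm from the canister's axis; moves down with the section: 142 mm above the counter when fully open, 132 mm when shut. The section's flat top is 2 mm lower. Axes as the canister's.
- section_2 (a joint): How far rim section 2 (on the canister's +y axis) has been pressed down, in m: 0 = standing fully open, 0.010 = clicked fully shut. It starts between 0 and 0.003. It moves straight down against a tight snap fit of about 6 N, stays wherever it is left, and is shut only at the very end of its travel, against a firm stop.
- section_2_pad (a point): Centre of the top of the round thumb pad (20 mm across, 2 mm proud) in the middle of rim section 2, 65 mm from the canister's axis; moves down with the section: 142 mm above the counter when fully open, 132 mm when shut. The section's flat top is 2 mm lower. Axes as the canister's.
- section_3 (a joint): How far rim section 3 (on the canister's -x axis) has been pressed down, in m: 0 = standing fully open, 0.010 = clicked fully shut. It starts between 0 and 0.003. It moves straight down against a tight snap fit of about 6 N, stays wherever it is left, and is shut only at the very end of its travel, against a firm stop.
- section_3_pad (a point): Centre of the top of the round thumb pad (20 mm across, 2 mm proud) in the middle of rim section 3, 65 mm from the canister's axis; moves down with the section: 142 mm above the counter when fully open, 132 mm when shut. The section's flat top is 2 mm lower. Axes as the canister's.
- section_4 (a joint): How far rim section 4 (on the canister's -y axis) has been pressed down, in m: 0 = standing fully open, 0.010 = clicked fully shut. It starts between 0 and 0.003. It moves straight down against a tight snap fit of about 6 N, stays wherever it is left, and is shut only at the very end of its travel, against a firm stop.
- section_4_pad (a point): Centre of the top of the round thumb pad (20 mm across, 2 mm proud) in the middle of rim section 4, 65 mm from the canister's axis; moves down with the section: 142 mm above the counter when fully open, 132 mm when shut. The section's flat top is 2 mm lower. Axes as the canister's.
- board: Round beech chapati board, 240 mm diameter, 22 mm thick, loose, to one side. Origin at the centre of its underside.
- rolling_pin: Steel rolling pin lying on the chapati board, 42 mm thick and 200 mm long with a 70 mm handle at each end, along its own x. Origin on its underside, midway.
- saucer: White ceramic saucer, 144 mm across, 20 mm high, loose, on the other side. Origin at the centre of its underside.
- spatula: Flat aluminium spatula lying on the counter beyond the canister as seen from the robot, 245 mm long along its own x, 75 mm wide at the blade (+x end), up to 6 mm thick. Origin on its underside where the handle meets the blade, 140 mm from the handle's end.
There are look-alikes about, which are no part of the job. Of the things that look like the canister, take the one that is farthest to the robot's right at the start.

How it is judged:
By the outcome, as a careful person would: the job done as asked, in the order asked, and still so for the second after the job is handed in, with the robot touching nothing.
It also fails if it takes over 42 s, if anything falls off the work surface, if the arm or the gripper's body presses on something with over 40 N, if the wrist force passes 120 N, or if a joint passes its speed limit or range.

## Working session

There is one attempt and no reset: what is moved stays moved. The work goes in short steps, Python scripts to look and compute and a tool call to move; the robot and the scene stay as the last step left them, time stands still between calls to the robot, and variables do not carry over. Pictures are saved under pics/ and viewed, on a budget of 10 in all, crops included, one or two more only if the job needs it, and the job is handed in when it is done.

Besides the shell and the picture viewer there is one more tool, called after "Request:" as a command line: name --argument value ..., lists and objects as JSON in quotes. arm_command: Moves the arm, as the interface text tells. Its arguments: {"type":"object","properties":{"steps":{"type":"array"},"grip_force":{"type":"number"}},"required":["steps"]}

```bash
mkdir -p pics; python3 - <<'E'
from rig import *
import cv2,numpy as np
s=sense();print(s['eef_pos'],s['ee_rot'],s['time_s'],s['force'])
ims=[]
for n in("scene","side"):
    p=capture(n);ims.append(p['frame'])
    for t in("canister","section_1_pad"):
        for r in search_frame(p,t):print(n,t,np.round(r['point']),round(r['score'],2))
    print(p['fov_y'],p['cx'],p['cy'],np.round(p['extrinsics'],3).tolist())
cv2.imwrite('pics/a.png',cv2.resize(ims[0],(800,500)));cv2.imwrite('pics/b.png',cv2.resize(ims[1],(800,500)))
E
```

```text
[5.24733174e+02 3.65045162e-02 2.30711884e+02] [-5.63716757e-04  7.07111913e-01  7.07101338e-01 -3.50609700e-04] 0.0 [-0.37506216  0.38403946  0.35576825]
scene canister [296. 368. 113.] 0.97
scene canister [749. 245. 121.] 0.77
scene canister [581.  42. 119.] 0.72
scene canister [356. 145. 120.] 0.64
scene section_1_pad [725. 322. 138.] 0.79
scene section_1_pad [594.   7. 137.] 0.56
scene section_1_pad [303. 437. 143.] 0.44
scene section_1_pad [582.  41. 119.] 0.36
56.19788536461694 318.50736212316224 193.57013105660832 [[0.239, 0.971, -0.015, -115.968], [0.698, -0.182, -0.692, -242.406], [-0.675, 0.155, -0.721, 1601.256], [0.0, 0.0, 0.0, 1.0]]
side canister [719. 222. 120.] 0.92
side canister [259. 343. 114.] 0.74
side canister [314. 108. 115.] 0.66
side canister [537.  14. 120.] 0.58
side section_1_pad [588.  -3. 139.] 0.59
side section_1_pad [713. 317. 135.] 0.54
side section_1_pad [248. 122. 143.] 0.51
47.54093979152273 326.622659404185 198.379106958166 [[1.0, 0.017, 0.013, -506.659], [0.022, -0.779, -0.627, 91.21], [-0.0, 0.627, -0.779, 1354.962], [0.0, 0.0, 0.0, 1.0]]
```

View pics/a.png

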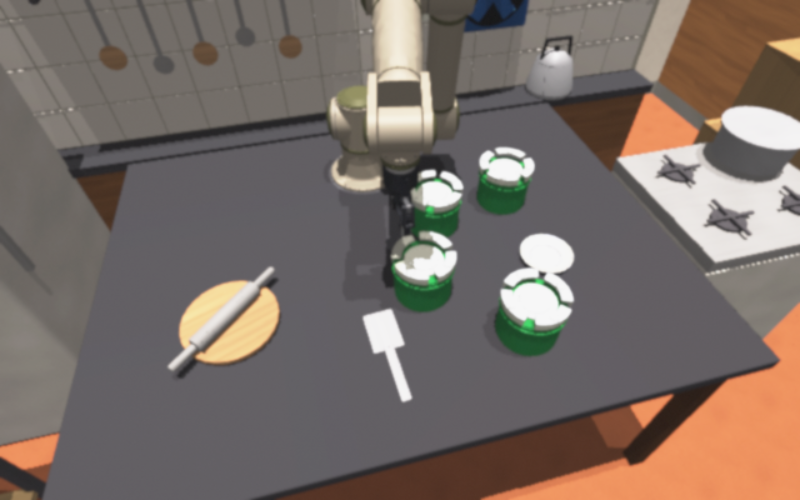

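View pics/b.png

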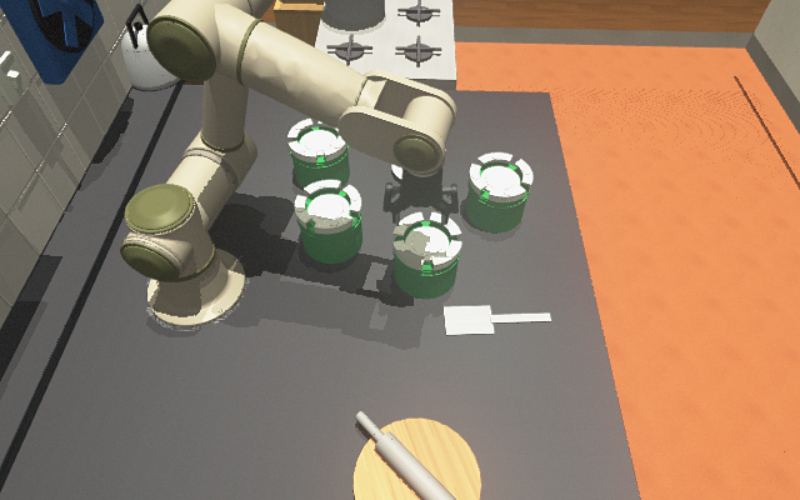

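The scene camera faces the robot, so image right is +y (the robot's left). The canister farthest to the robot's right (smallest y) is therefore the one nearly under the gripper, around (545, 30), at scene pixel (425, 265) in the 800-px picture. Next is a closer look from the wrist, plus the side view rectified onto the lid plane.

```bash
cat > h.py <<'E'
from rig import *
import cv2,numpy as np
def proj(p,X):
    X=np.atleast_2d(X);E=p['extrinsics'];c=X@E[:3,:3].T+E[:3,3]
    f=200/np.tan(np.radians(p['fov_y']/2))
    return c[:,:2]/c[:,2:]*f+[p['cx'],p['cy']]
def rect(p,z,cx=545,cy=30,R=130,s=3):
    # top view on plane z: columns = +y to the left, rows = x downward reversed (x up)
    n=int(2*R*s);g=np.mgrid[0:n,0:n]
    X=np.stack([cx+R-g[0]/s,cy+R-g[1]/s,np.full((n,n),z)],-1).reshape(-1,3)
    m=proj(p,X).reshape(n,n,2).astype(np.float32)
    return cv2.remap(p['frame'],m[...,0],m[...,1],cv2.INTER_LINEAR)
E
python3 - <<'E'
from h import *
p=capture("wrist");w=p['frame']
print(p['fov_y'],np.round(p['extrinsics'],2).tolist())
for t in("canister","section_1_pad"):
    for r in search_frame(p,t):print(t,np.round(r['point']),round(r['score'],2))
q=capture("side")
a=cv2.resize(rect(q,138),(400,400));b=cv2.resize(rect(p,138),(400,400))
o=np.zeros((600,800,3),np.uint8);o[:400,:400]=a;o[:400,400:]=b;o[400:,:320]=cv2.resize(w,(320,200))
cv2.imwrite('pics/c.png',o)
E
```

```text
68.79799601851494 [[1.0, 0.0, -0.0, -523.17], [0.0, -0.95, 0.31, -40.98], [-0.0, -0.31, -0.95, 381.23], [0.0, 0.0, 0.0, 1.0]]
canister [344. 119. 123.] 0.73
canister [500.  98. 139.] 0.6
canister [722. 185.   8.] 0.58
```

View pics/c.png

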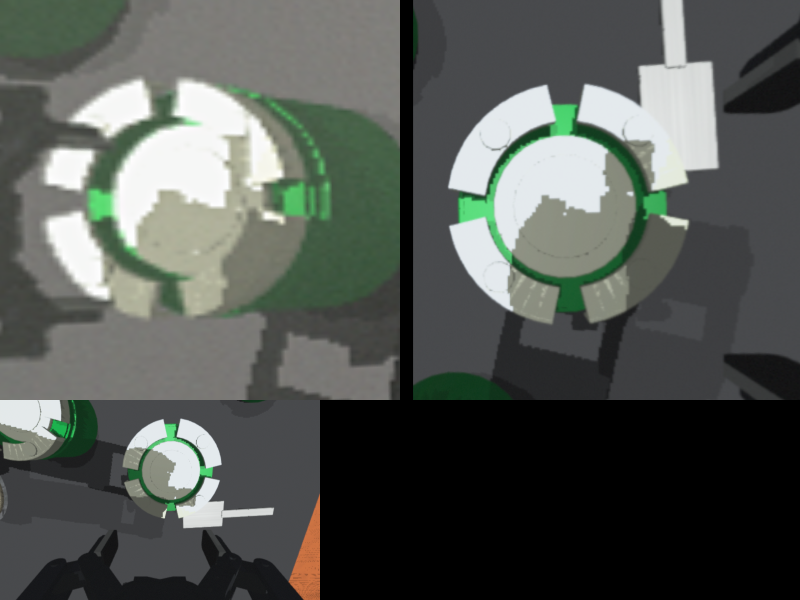

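The wrist view rectified at z=138 (right panel, 0.65 mm/px) shows four pads. Three are clear, at (495,135), (637,132) and (497,278), and the fourth is in shadow near (638,270). That puts the lid centre at about (542, 50), yaw about 45°, with pads near (588,4), (588,96), (496,96) and (496,4). I'll shut the fingers and go above the first pad.

Request:
arm_command --steps '[0.42,0.03,0,0,0,0.42,0.03,0,0,0,0.43,0.02,-0.3,0,0,0,0,-0.5,0,0,0,0,-0.5,0,0]' --grip_force 20

```text
time_s: 1.12
eef_pos: [588.6, 4.0, 165.3]
ee_rot: [-0.0, 0.707, 0.707, -0.0]
force: [-0.2, -0.2, -0.2]
grip_width: 0.0
```

Request:
arm_command --steps '[0,0,0,0,0,0,0,0,0,0]'

```text
time_s: 1.38
eef_pos: [589.0, 3.9, 167.5]
ee_rot: [0.001, 0.707, 0.707, 0.0]
force: [-0.2, 0.3, 0.2]
grip_width: 0.0
```

Request:
arm_command --steps '[0,0,-0.3,0,0,0,0,-0.2,0,0,0,0,-0.06,0,0,0,0,-0.06,0,0,0,0,-0.03,0,0]'

```text
time_s: 2.0
eef_pos: [588.4, 4.0, 134.2]
ee_rot: [0.0, 0.707, 0.707, -0.0]
force: [-3.3, 0.1, 5.9]
grip_width: -0.001
```

Request:
arm_command --steps '[0,0,-0.03,0,0,0,0,-0.02,0,0,0,0,0,0,0]'

```text
time_s: 2.38
eef_pos: [588.5, 4.0, 132.0]
ee_rot: [0.0, 0.707, 0.707, -0.0]
force: [-3.5, -0.2, 5.7]
grip_width: -0.002
```

Request:
arm_command --steps '[0,0,-0.02,0,0,0,0,-0.02,0,0,0,0,0,0,0]'

```text
time_s: 2.75
eef_pos: [589.0, 3.8, 131.8]
ee_rot: [0.001, 0.707, 0.707, 0.001]
force: [-6.4, -0.4, 18.2]
grip_width: -0.005
```

Request:
arm_command --steps '[0,0,-0.02,0,0,0,0,0,0,0]'

```text
time_s: 3.0
eef_pos: [589.4, 3.6, 131.7]
ee_rot: [0.002, 0.707, 0.707, 0.001]
force: [-7.9, -1.5, 23.4]
grip_width: 0.001
```

Section stopped hard at 131.7 with the force rising to 23 N: home. Next pad (588, 96).

Request:
arm_command --steps '[0,0,0.3,0,0,0,0,0.3,0,0,0,0.6,0,0,0,0,0.6,0,0,0,0,0.64,0,0,0]'

```text
time_s: 3.62
eef_pos: [588.5, 96.8, 158.7]
ee_rot: [0.0, 0.707, 0.707, 0.0]
force: [0.4, -0.1, 0.1]
grip_width: 0.002
```

Request:
arm_command --steps '[0,0,0,0,0,0,0,-0.2,0,0,0,0,-0.16,0,0,0,0,-0.06,0,0,0,0,-0.06,0,0]'

```text
time_s: 4.25
eef_pos: [588.5, 95.2, 134.6]
ee_rot: [0.0, 0.707, 0.707, -0.0]
force: [-2.9, -1.0, 5.8]
grip_width: -0.001
```

Request:
arm_command --steps '[0,0,-0.03,0,0,0,0,-0.03,0,0,0,0,-0.02,0,0,0,0,-0.02,0,0,0,0,0,0,0]'

```text
time_s: 4.88
eef_pos: [589.1, 95.4, 131.8]
ee_rot: [0.001, 0.707, 0.707, 0.001]
force: [-7.2, -0.1, 18.9]
grip_width: 0.001
```

Request:
arm_command --steps '[0,0,-0.02,0,0,0,0,0,0,0]'

```text
time_s: 5.12
eef_pos: [589.4, 95.6, 131.7]
ee_rot: [0.001, 0.707, 0.707, 0.001]
force: [-8.4, 0.1, 24.2]
grip_width: -0.001
```

Same signature: home. Next pad (496, 96).

Request:
arm_command --steps '[0,0,0.3,0,0,0,0,0.3,0,0,-0.6,0,0,0,0,-0.6,0,0,0,0,-0.64,0,0,0,0]'

```text
time_s: 5.75
eef_pos: [495.7, 95.8, 158.5]
ee_rot: [0.0, 0.707, 0.707, 0.0]
force: [0.6, -0.8, -0.6]
grip_width: 0.001
```

Request:
arm_command --steps '[0,0,0,0,0,0,0,-0.2,0,0,0,0,-0.16,0,0,0,0,-0.06,0,0,0,0,-0.06,0,0]'

```text
time_s: 6.38
eef_pos: [497.1, 95.9, 134.3]
ee_rot: [0.0, 0.707, 0.707, 0.0]
force: [-1.5, -0.1, 6.0]
grip_width: -0.003
```

Request:
arm_command --steps '[0,0,-0.03,0,0,0,0,-0.03,0,0,0,0,-0.02,0,0,0,0,-0.02,0,0,0,0,0,0,0]'

```text
time_s: 7.0
eef_pos: [497.2, 96.0, 131.7]
ee_rot: [0.001, 0.707, 0.707, 0.001]
force: [-9.6, -0.3, 27.9]
grip_width: -0.001
```

Request:
arm_command --steps '[0,0,-0.02,0,0,0,0,0,0,0]'

```text
time_s: 7.25
eef_pos: [497.3, 96.1, 131.6]
ee_rot: [0.001, 0.707, 0.707, 0.001]
force: [-13.4, 0.3, 36.3]
grip_width: 0.0
```

Home (stiffer pose, so I'll press 1 mm less on the last). Last pad (496, 4).

Request:
arm_command --steps '[0,0,0.3,0,0,0,0,0.3,0,0,0,-0.6,0,0,0,0,-0.6,0,0,0,0,-0.64,0,0,0]'

```text
time_s: 7.88
eef_pos: [496.6, 3.1, 158.4]
ee_rot: [-0.0, 0.707, 0.707, -0.0]
force: [-0.0, 0.1, 0.2]
grip_width: 0.004
```

Request:
arm_command --steps '[0,0,0,0,0,0,0,-0.2,0,0,0,0,-0.16,0,0,0,0,-0.06,0,0,0,0,-0.06,0,0]'

```text
time_s: 8.5
eef_pos: [496.4, 4.7, 134.3]
ee_rot: [-0.0, 0.707, 0.707, -0.0]
force: [-2.6, 0.6, 4.9]
grip_width: 0.001
```

Request:
arm_command --steps '[0,0,-0.03,0,0,0,0,-0.03,0,0,0,0,-0.02,0,0,0,0,-0.02,0,0,0,0,0,0,0]'

```text
time_s: 9.12
eef_pos: [496.6, 4.5, 131.7]
ee_rot: [0.001, 0.707, 0.708, 0.0]
force: [-12.1, 1.6, 28.6]
grip_width: 0.004
```

Home as well. Raising to the starting height and looking again.

Request:
arm_command --steps '[0,0,0.3,0,0,0,0,0.6,0,0,0.2,0,0.6,0,0,0.37,-0.08,0.54,0,0,0,0,0,0,0]'

```text
time_s: 9.75
eef_pos: [526.2, -0.0, 232.6]
ee_rot: [0.001, 0.707, 0.707, 0.001]
force: [-0.4, 0.5, 0.1]
grip_width: -0.001
```

```bash
python3 - <<'E'
from h import *
p=capture("wrist");q=capture("side");s=sense();print(s['eef_pos'],s['force'])
o=np.zeros((600,800,3),np.uint8);o[:400,:400]=cv2.resize(rect(q,130),(400,400));o[:400,400:]=cv2.resize(rect(p,130),(400,400))
o[400:,:320]=cv2.resize(p['frame'],(320,200));o[400:,320:640]=cv2.resize(q['frame'],(320,200))
cv2.imwrite('pics/d.png',o)
# zoom on side view lid
u=proj(q,[542,50,125])[0].astype(int);c=q['frame'][u[1]-50:u[1]+60,u[0]-70:u[0]+70]
cv2.imwrite('pics/e.png',cv2.resize(c,(700,550),interpolation=cv2.INTER_CUBIC))
E
```

```text
[5.24423295e+02 3.54531940e-01 2.30272238e+02] [-0.20731844  0.66191836 -0.97250272]
```

View pics/d.png

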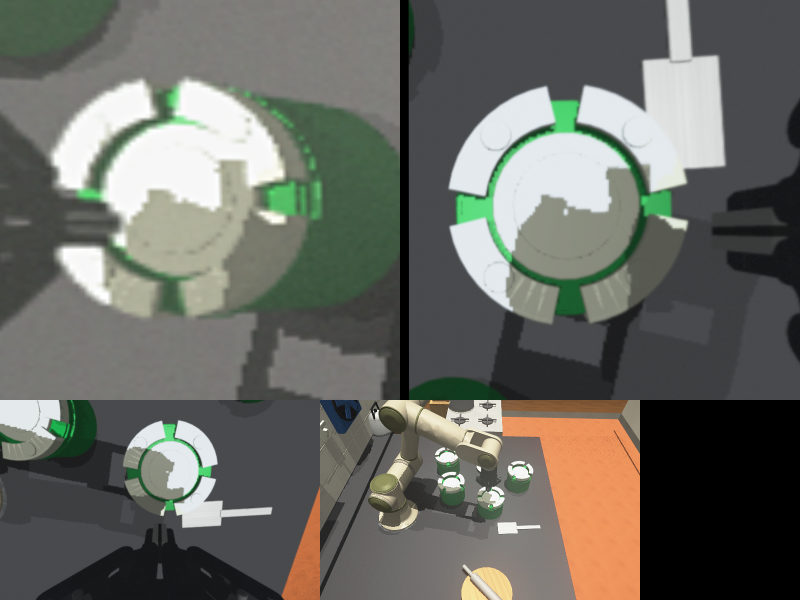

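View pics/e.png

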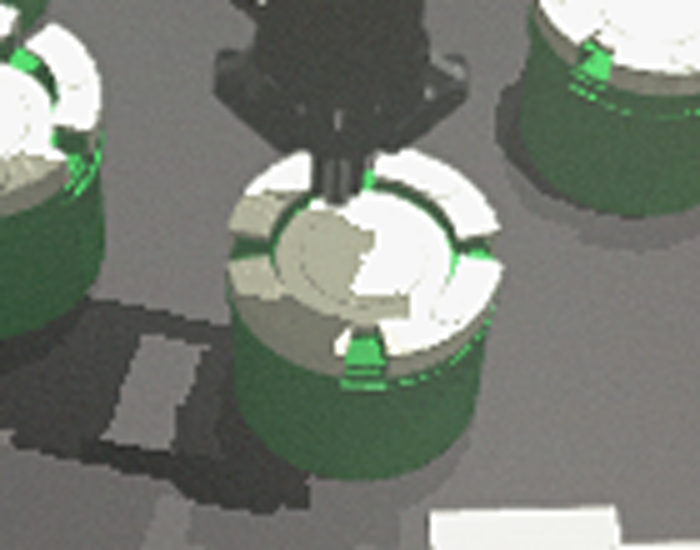

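The ring in the rectified views, centred near (568,204) in the wrist panel, matches the shut height of 130 mm all round. It is in the same place as before, and the canister stands upright with the spatula unmoved. The gripper is clear.

```bash
python3 -c "
from rig import *
print(finish_job(),sense()['time_s'])"
```

```text
the job is handed in; nothing more can be done
the job is handed in; nothing more can be done
```

I pressed all four rim sections of the canister farthest to the robot's right fully down with the shut fingertips, and handed the job in after about 10 s of the 42 s allowed. That canister stands at about (542, 50) mm.

- **Pressing:** each section gave way at about 6 N and then stopped hard with its pad at 131.6–131.8 mm, against 132 mm for shut. The force at the stop rose to 23–36 N, and I released each section there.
- **Final views:** the rim lies level at the shut height. The canister is upright in the same place, and the spatula and board are unmoved as far as they show. The fourth pad was in shadow, so I judged that section from its stop height and force. The saucer was hidden behind the arm in the last picture, but the arm never went near it.
- **Side force:** the force readings showed up to 13 N sideways while pressing at the stop. The pictures show no shift of the canister.

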